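# Fit the detachable handle to the little roasting pan and lift it level

## Task

The small roasting pan with the garlic in it is fresh from the oven and too hot to touch. Take its detachable wooden handle, push the handle's flat steel tongue fully home into the socket on the pan's side while the pan stands on its wooden stand, then lift the pan by the handle about 10 cm straight up off the stand and finish while holding it there, steady and level, with the garlic still in it. Do not touch the pan or the garlic with the gripper, never tip the pan, and leave the lemon, the pepper mill and the tea light where they are.

Things in the scene. Friction and masses are not known exactly. Their poses are not given: they have to be found in the camera images.
- pan: Loose round dark metal pan, about 0.16 kg, 124 mm across the rim, 36 mm high, foot 100 mm across, floor 4 mm thick. Origin: centre of its underside, z up. On its -x side a box-shaped socket (38 mm wide, 14 mm high) stands out from the wall, its mouth 96 mm from the pan's axis; on +x a thin wire loop reaches 81 mm out. The foot sits in the stand's recess with 3 mm play all round.
- socket (a point): Mouth of the pan's socket: centre of the slot, 26 mm above the pan's underside; axes as the pan's, so +x is the way the tongue goes in. The slot is 31 mm wide (y), 5.5 mm high (2.75 mm above and below this point) and 36 mm deep. Towards the mouth its roof flares up to about 9 mm high; the floor stays flat.
- handle: Loose straight handle, about 0.09 kg, lying right way up. Along its x: wooden grip (x -60 to +60 mm, 22 mm wide, 26 mm high), steel ferrule (26 mm wide, 22 mm high, to x = 72), then the flat steel tongue at mid-height, level, 28 mm wide, 4 mm thick, 34 mm long, end half-round. Thin hanging loop at the tail to x = -78. Origin: centre of the grip's underside, z up, +x towards the tongue.
- tongue_root (a point): Where the tongue leaves the ferrule's front face: x = 72 mm, 13 mm above the grip's underside, axes as the handle's. When the tongue is fully home the ferrule stands against the socket's mouth and this point lies at point socket. The tongue has a little play in the slot: under load the pan hangs a few degrees lower at its far end.
- stand: Square oak stand, 158 mm a side, 18 mm high, fixed to the worktop. Origin: centre of its underside. A round recess 113 mm across and 5 mm deep in its top holds the foot of the pan, which stands 13 mm above the worktop.
- garlic: Loose garlic bulb, 53 mm across and high, 31 g, standing on the pan's floor. Origin: centre of its underside.
- lemon: Loose lemon, 83 x 58 x 58 mm, a bystander. Origin: centre of its underside.
- pepper_mill: Loose glass pepper mill with a grey top, 44 mm across, 90 mm high, a bystander. Origin: centre of its underside.
- tea_light: Loose tea light in a metal cup, 38 mm across, 15 mm high, a bystander. Origin: centre of its underside.
Things that resemble listed ones, but are neither listed nor needed, are in the scene too. What is shaped like the garlic but black, red or turquoise is not meant.

How it is judged:
On the way:
1. the tongue is fully home in the socket while the pan stands on its stand (x of tongue_root in the frame of socket between -0.004 and 0.006 m and y of tongue_root in the frame of socket between -0.005 and 0.005 m and z of tongue_root in the frame of socket between -0.006 and 0.006 m and angle between the x axis of handle and the x axis of pan, either way round below 0.15 rad and height (world z) of pan below 0.02 m), for 0.2 s.
At the end, for the whole second after the job is handed in: The gripper holds the handle, whose tongue is still fully home in the socket (within 4 mm and in line); the pan hangs from the handle alone, its underside 6 to 16 cm above where it stood and within 6 cm sideways of the stand's centre, level within 8 degrees and at rest, with the garlic in it (x of tongue_root in the frame of socket between -0.004 and 0.006 m and y of tongue_root in the frame of socket between -0.005 and 0.005 m and z of tongue_root in the frame of socket between -0.006 and 0.006 m and angle between the x axis of handle and the x axis of pan, either way round below 0.15 rad and height (world z) of pan between 0.073 and 0.173 m and horizontal distance between pan and stand below 0.06 m and angle between pan's own z axis and vertical below 0.14 rad and linear speed of pan below 0.02 m/s and angular speed of pan below 0.15 rad/s and contact force between the fingers and handle above 1 N and contact force between handle and pan above 0.8 N and contact force between each of the fingers, the arm and pan below 0.2 N and contact force between stand and pan below 0.1 N and contact force between stand and handle below 0.1 N and horizontal distance between garlic and pan below 0.055 m and z of garlic in the frame of pan between -0.01 and 0.05 m); the arm keeps its last pose, push and grip.
It fails at once if the gripper or arm touches the hot pan (contact force between any of the fingers, the arm and pan above 1 N).
It fails at once if the gripper or arm touches the garlic (contact force between any of the fingers, the arm and garlic above 0.5 N).
It fails at once if the pan is tipped more than 20 degrees (angle between pan's own z axis and vertical above 0.35 rad).
It fails at once if the lemon, pepper mill or tea light is moved by more than 3 cm (distance of any of lemon, pepper_mill, tea_light from where it was at the start of the episode above 0.03 m).
It also fails if it takes over 51 s, if anything falls off the work surface, if the arm or the gripper's body presses on something with over 40 N, if the wrist force passes 120 N, or if a joint passes its speed limit or range.

## Robot

A 6-joint arm with a two-finger parallel gripper is mounted at the origin on a cart in front of the work surface, level with it; the furniture and walls round the work are solid. World frame = base frame: x ahead of the robot, y to its left, z up, the work surface at z = 0. Lengths are in m, angles in rad, forces in N, time in s.
With the tool pointing down it reaches from about 0.3 to 0.875 m from the base axis. Payload 6.4 kg.
Tool frame: the origin (TCP) lies at the very end of the fingers, on their centre line; the grasp point (between the pads) lies 19 mm behind it; z points along the fingers, y is the line along which they close (so a half turn about z gives the same grasp; the last joint's range is limited). The gripper opens to 85 mm and grips with 20 to 120 N. Pads are 22 mm wide; open, the fingers measure 114 mm over their backs; the gripper's body (76 mm by 85 mm) begins 54 mm behind the grasp point. The pads swing forward as they close: fully open they stand 13 mm farther back than shut.
Start: joints at [-1.516, 0.181, 1.607, -0, 1.354, -0.206], TCP at [0.148, -0.556, 0.231] pointing down, gripper open.
Joint ranges: [-2.99, 2.99], [-0.89, 2.07], [0.3, 2.58], [-1.14, 4.28], [0, 2.63], [-3.12, 3.12]. Speed limits (rad/s): [2.57, 2.57, 3.01, 3.14, 3.14, 3.14].

## Interface

Orientations are given as a unit quaternion [w, x, y, z].
In Python, from bench import ctrl gives the robot as it stands.
- The arm moves only by the tool jog_arm, never from a script. Its argument "series" is a list that holds one entry, the list of rows, each a list of 7 numbers: the shift along the tool's x, y, z in mm, then the turn, a rotation vector about the tool's x, y, z in rad, then the finger opening in mm, from 0 to 85.4. In form: [[[tx, ty, tz, rx, ry, rz, gripper], ...]]. A call has exactly 10 rows; each row shifts and turns the commanded pose from where the row before left it, along the tool's axes as they then stand; what a row does not reach is not made up. A row lasts 1/10 s, in which the tool goes at most 50 mm and 8.59 degrees, less where a joint would pass 70% of its speed; a pose out of reach is approached as far as the arm can. A call with a gripper value outside its range is refused whole. The fingers move at their own pace and stop on an object; the grip force is fixed at half the most. Time passes only in rows, so rows that do not move let the fingers close, or fill a call up. It gives the time, the measured TCP pose, the force, the opening and the grip force at its end, in the units of the state.
- ctrl.get_obs(): the state, without advancing time (a new reading comes with each control period).
- ctrl.camera(name): name is "side" or "top" or "wrist"; returns a dict with "frame" (384x512x3 uint8, blue, green, red), "z_map" (384x512 float32, m along the optical axis (not along the pixel's ray), 0 where there is no reading), "fx", "fy", "cx", "cy" (pixels), "xyz" and "rotation" of the camera in the world. Camera axes: x right, y down, z forward; pixel columns grow to the right and rows downward; lengths in m; the calibration is good to about 2 mm. A picture is of the moment at which its call begins.
- ctrl.hand_in(): hands the job in; it is judged then, once.
The state is a dict: "time_s": time; "q": joint angles; "dq": joint speeds; "joint_efforts": joint torques, N m; "eef_pos": TCP position; "eef_rot": TCP orientation; "wrist_force": force on the tool from outside, world axes, zero at the start; "torque": the same for the moment, N m; "opening": opening from 0.0 (shut) to 1.0 (fully open); "grasp_force": force on a finger pad.
Only numpy, scipy, OpenCV 4.12 (cv2) and the standard library are available. Lean on these libraries where they do the work, as an engineer would, in place of code of your own. Each camera call takes 0.05 s, during which the arm holds its last target. There are 200 camera calls.

## Working session

There is one attempt and no reset: what is moved stays moved. The work goes in short steps, Python scripts to look and compute and a tool call to move; the robot and the scene stay as the last step left them, time stands still between calls to the robot, and variables do not carry over. Pictures are saved under pics/ and viewed, at most 11 in all, crops included, and the job is handed in when it is done.

Besides the shell and the picture viewer there is one more tool, called after "Call:" as name(argument=value, ...), one argument or row to a line, values as JSON. jog_arm: Moves the arm, as the interface text tells. Its arguments: {"type":"object","properties":{"series":{"type":"array"}},"required":["series"]}

```bash
mkdir -p pics; ls; cat > h.py <<'E'
import numpy as np, cv2, pickle
from scipy.spatial.transform import Rotation as R
def rot(c):
    r=np.array(c["rotation"],float)
    return r if r.shape==(3,3) else R.from_quat(r[[1,2,3,0]]).as_matrix()
def cloud(c):
    z=c["z_map"]; v,u=np.mgrid[:z.shape[0],:z.shape[1]]
    p=np.stack([(u-c["cx"])/c["fx"]*z,(v-c["cy"])/c["fy"]*z,z],-1)
    return p@rot(c).T+np.array(c["xyz"])
def px(c,p):
    q=(np.array(p)-c["xyz"])@rot(c); return q[...,0]/q[...,2]*c["fx"]+c["cx"], q[...,1]/q[...,2]*c["fy"]+c["cy"]
E
python3 - <<'E'
from bench import ctrl
from h import *
o=ctrl.get_obs(); print(o)
for n in ("top","side"):
    c=ctrl.camera(n); pickle.dump(c,open(n+"0.pkl","wb")); cv2.imwrite(f"pics/{n}0.png",c["frame"]); print(n,c["xyz"],c["rotation"],c["fx"])
E
```

```text
pics
{'time_s': 0.0, 'q': array([-1.51631832e+00,  1.81558307e-01,  1.60801219e+00,  8.73978135e-06,
        1.35377744e+00, -2.06309222e-01]), 'dq': array([ 0.0008842 , -0.0003835 , -0.00065254,  0.00241901,  0.00197208,
       -0.00110156]), 'joint_efforts': array([-2.82243105e-03, -4.44877410e+01, -3.51331222e+01, -4.75654888e-04,
        9.09426017e-03, -9.28563935e-06]), 'eef_pos': array([ 0.14824268, -0.55499428,  0.23037242]), 'eef_rot': array([-8.74790299e-04,  9.91510532e-01,  1.30023440e-01,  7.08169945e-05]), 'wrist_force': array([-1.03365731, -0.30728055,  0.56124961]), 'torque': array([-0.03048248,  0.00932185, -0.00286895]), 'grasp_force': 0.0, 'opening': 1.0003273551035787}
top [ 0.38284196 -0.02355345  1.55534267] [-0.03835094  0.71249182 -0.70007671  0.02787853] 448.87114175030797
side [0.10746579 0.76439101 1.10893058] [ 0.07824654 -0.2425329   0.91017739 -0.32654615] 423.92886554332955
```

View pics/top0.png

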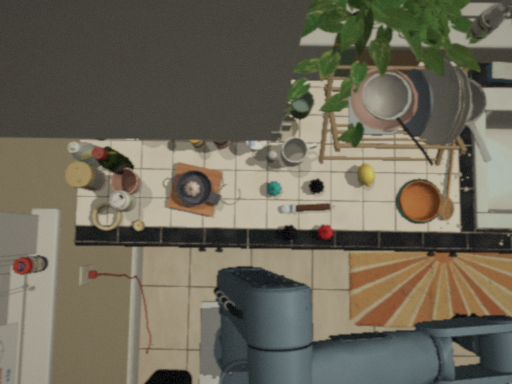

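View pics/side0.png

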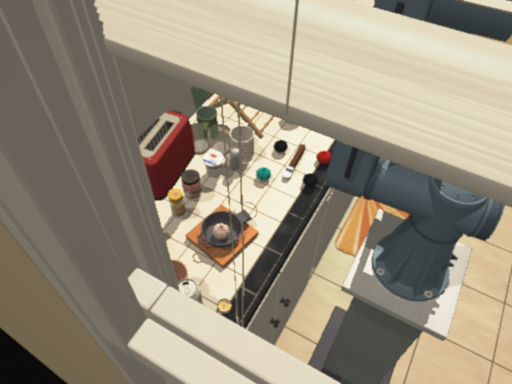

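The top view shows the pan with the pale garlic at (192,188) on the stand, with its socket towards (213,199). The handle is at (305,208) with its tongue pointing left. The lemon is at (366,175) and the tea light at about (138,226). The black, turquoise and red garlic lookalikes lie around the handle. I'll enlarge that area.

```bash
python3 - <<'E'
from h import *
c=pickle.load(open("top0.pkl","rb"))
f=c["frame"][130:250,130:345]; cv2.imwrite("pics/crop.png",cv2.resize(f,None,fx=3.7,fy=3.7,interpolation=cv2.INTER_CUBIC))
P=cloud(c)
for u,v in [(192,188),(305,208),(213,199),(288,209),(327,207),(366,175),(240,215),(138,226),(271,155),(274,188),(317,186),(325,232),(289,232),(295,150)]: print(u,v,P[v,u].round(3))
# height map around handle
np.set_printoptions(linewidth=250)
print((P[200:218,276:334:2,2]*1000).round(0).astype(int))
E
```

```text
192 188 [0.532 0.191 0.058]
305 208 [ 0.473 -0.191  0.027]
213 199 [0.497 0.121 0.049]
288 209 [ 0.469 -0.135  0.014]
327 207 [ 0.478 -0.266  0.029]
366 175 [ 0.586 -0.392  0.055]
240 215 [0.446 0.03  0.002]
138 226 [0.402 0.382 0.006]
271 155 [ 0.642 -0.071  0.093]
274 188 [ 0.537 -0.084  0.049]
317 186 [ 0.547 -0.23   0.042]
325 232 [ 0.393 -0.256  0.046]
289 232 [ 0.391 -0.136  0.045]
295 150 [ 0.676 -0.157  0.01 ]
[[  -7   -2   -2   -1    1    1   -2   -3   -3   -1    0   -6   -2   -3 1555  -12   -3   -6   -3    1    2    1    1   -1    2    5   -3   -2   -1]
 [   3    1  -10   -4   -2    8    4   -7    4    3   -1    2   -3    6   -4   -6    1   -3    0   -2    2    2    0    0   -1   -2    2   -8   -1]
 [  -3    1   -3   -1    3    1    4   -1   -7   -3    6   -1   -6    0   -1    5    1   -5   -3   -4    5    6   -6   -4    3   -2    0    2   -2]
 [   5    5   -5    3    0    3   -6   -2   -4    1   -2   -1    3   -4    2    1   -4   -5   -2   -4   -5    1   -3   -3   19   20   21    1   -1]
 [  -2    5    2   -2    3   -4   14   16   24   26   -3  -12    4    4   23   24   19
[... 1286 characters left out ...]
4   -1   -2   -1   -4   -1   -5    2   -3   -3    4    5   -7    0    6    2   -3   -3    0    3    2   -5]
 [  -1    3    3    1    2   -7    7   -2    1   -3    5   -1    4    1   -4    1    2   -1   -7    4   -2    5    3    2    0    2   -3    8   -1]
 [   2    3    4    1    1   -4   -9    0   -1   -4   -1    2    2    7   -1   -1    0    0   -3    5   -4    4    1   -5    0    5   -5    2   -4]
 [   0    0   -2   -4   -1   -1   -1   -1   -1    0    4  -11   -3    4   -3    2   -4   -6    4    4   -2    1    0    1    1   -1    3    3    2]
 [   0   -4    1   -4   -7   -9    1    6   -6   -4    0   -7    0    0    0    1    6   -1   -3    5    2   -1   -3    0   -2    0 1555   -3   -2]]
```

View pics/crop.png

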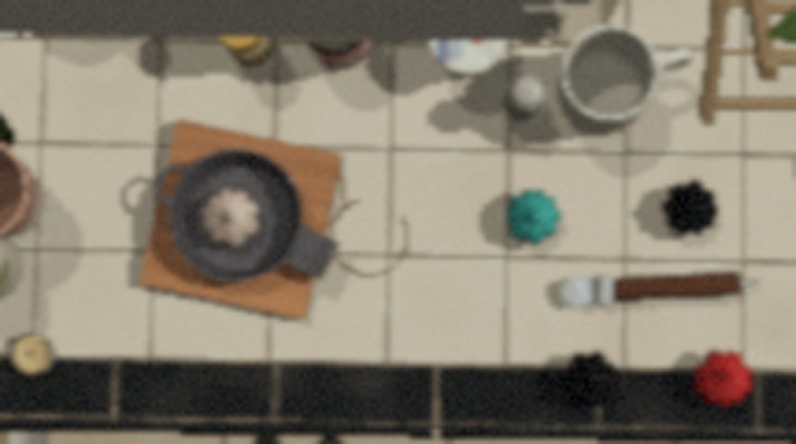

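The crop settles which things are which:
- **Garlic:** the pale bulb inside the pan at crop (230,215). The turquoise, black and red ones are lookalikes.
- **Handle:** brown grip with a steel tongue, crop (560–740, 288), tongue pointing left. It is the only thing like it.
- **Pan socket:** crop (315,255), pointing lower right.
- **Pepper mill:** crop (527,95), 93 mm high.
- **Tea light:** crop (30,355).

Next I'll measure and hover over the handle.

```bash
cat >> h.py <<'E'
def ray(c,uv,z):
    uv=np.atleast_2d(uv).astype(float)
    d=np.c_[(uv[:,0]-c["cx"])/c["fx"],(uv[:,1]-c["cy"])/c["fy"],np.ones(len(uv))]@rot(c).T
    o=np.array(c["xyz"]); return o+d*((z-o[2])/d[:,2])[:,None]
def plan(o,xyz,yaw,n,pitchdown=True):
    """n equal rows from measured pose to tool-down pose at xyz with given yaw; prints row values"""
    q=np.array(o["eef_rot"]); T=R.from_quat(q[[1,2,3,0]]); p=np.array(o["eef_pos"])
    G=R.from_euler("z",yaw)*R.from_euler("x",np.pi)
    rv=(T.inv()*G).as_rotvec(); d=(np.array(xyz)-p)/n
    print("turn total",rv.round(3),"shift total in tool axes mm",(T.inv().apply(d*n)*1000).round(1))
    for i in range(n):
        print((T.inv().apply(d)*1000).round(0).tolist(),(rv/n).round(3).tolist()); T=T*R.from_rotvec(rv/n)
def fit(p):
    m=p[:,:2].mean(0); w,v=np.linalg.eigh(np.cov((p[:,:2]-m).T)); return m,v[:,1],np.sqrt(w)
E
python3 - <<'E'
from bench import ctrl
from h import *
c=pickle.load(open("top0.pkl","rb")); P=cloud(c)
f=c["frame"].astype(int); v,u=np.mgrid[:384,:512]
hsv=cv2.cvtColor(c["frame"],cv2.COLOR_BGR2HSV)
m=(P[...,2]>.008)&(P[...,2]<.04)&(u>270)&(u<336)&(v>199)&(v<217)
br=m&(hsv[...,1]>90)&(hsv[...,2]<150)
g=ray(c,np.c_[u[br],v[br]],.026); M,a,s=fit(g); a=a*np.sign(a[1]); t=(g[:,:2]-M)@a
print("grip",M,np.degrees(np.arctan2(a[1],a[0])),t.min(),t.max(),s)
g2=ray(c,np.c_[u[m],v[m]],.02); t2=(g2[:,:2]-M)@a; print("all",t2.min(),t2.max())
# pan: depth at rim height
pm=(P[...,2]>.038)&(P[...,2]<.06)&(u>160)&(u<232)&(v>160)&(v<220)&(hsv[...,2]<110)
g=ray(c,np.c_[u[pm],v[pm]],.047)[:,:2]
print(len(g),g.mean(0),g.min(0),g.max(0))
for k in [(235,195),(240,197),(225,203),(224,185),(127,195),(130,180),(218,202)]: print(k,P[k[1],k[0]].round(3))
for y in range(176,206,3): print(y,(P[y,165:230:3,2]*1000).round(0).astype(int))
plan(ctrl.get_obs(),[M[0],M[1],.23],np.arctan2(a[1],a[0]),10)
E
```

```text
grip [ 0.47715042 -0.21800456] 94.01902081541942 -0.05509622929724941 0.05435973346191321 [0.00502846 0.03217821]
all -0.07311693970268032 0.108141097331724
353 [0.52573242 0.17838923] [0.47523468 0.0975215 ] [0.59461332 0.26507293]
(235, 195) [ 0.516  0.049 -0.002]
(240, 197) [ 0.509  0.032 -0.002]
(225, 203) [0.487 0.083 0.003]
(224, 185) [0.55  0.088 0.005]
(127, 195) [0.501 0.397 0.101]
(130, 180) [0.561 0.416 0.008]
(218, 202) [0.49  0.107 0.007]
176 [  -7   -4    1   48   18   52   35   27   13   17 1555   19   18   34
   19   16   17   16   15   -4   -8   -2]
179 [ 3 -4 -1 12 18 40 26 22 12 16 21 17 16 14 43 15 13 22 13  2 -5 -3]
182 [-1 -5 53 14 45 24 14 18 51 53 41 13 13 22 19 49 26 20 13  4 -4 -2]
185 [-2  1 -6 14 38 15  9 49 55 57 50 39 15 18 12 46 16 18 -8  6  8  0]
188 [-2  1 19 25 32 17 14 59 59 58 52 39 15 18 18 42 16 17  3 -2 -1 -1]
191 [-4 -1 23 17 41 20 19 53 58 58 54 46 16 25 15 47 14 21 -2 -1  1  0]
194 [ 2 -4 13 17 44 24 18 15 50 47 38 12 23 15 20 41 45 46 -4  2 -1  4]
197 [-3 -5 12 21 21 35 15 14 11 13 15 17 11 20 43 48 43 41 51 -6 -1  3]
200 [ 1 15 17 20 20 48 31 21 18 11 14 23 17 33 46 37 52 47  3 -1  4 -8]
203 [ 9 18 18 23 14 15 17 42 27 21 21 30 47 20 19 24 46 45 -2  6  3  0]
turn total [-1.00e-03 -1.00e-03 -1.38e+00] shift total in tool axes mm [ 404.7 -240.8    1. ]
[40.0, -24.0, 0.0] [-0.0, -0.0, -0.138]
[43.0, -18.0, 0.0] [-0.0, -0.0, -0.138]
[45.0, -12.0, 0.0] [-0.0, -0.0, -0.138]
[47.0, -6.0, 0.0] [-0.0, -0.0, -0.138]
[47.0, 1.0, 0.0] [-0.0, -0.0, -0.138]
[47.0, 7.0, 0.0] [-0.0, -0.0, -0.138]
[45.0, 14.0, 0.0] [-0.0, -0.0, -0.138]
[43.0, 20.0, 0.0] [-0.0, -0.0, -0.138]
[40.0, 25.0, 0.0] [-0.0, -0.0, -0.138]
[36.0, 31.0, 0.0] [-0.0, -0.0, -0.138]
```

Call:
jog_arm(
  series=[
    [[40, -24, 0, 0, 0, -0.138, 85], [43, -18, 0, 0, 0, -0.138, 85], [45, -12, 0, 0, 0, -0.138, 85], [47, -6, 0, 0, 0, -0.138, 85], [47, 1, 0, 0, 0, -0.138, 85], [47, 7, 0, 0, 0, -0.138, 85], [45, 14, 0, 0, 0, -0.138, 85], [43, 20, 0, 0, 0, -0.138, 85], [40, 25, 0, 0, 0, -0.138, 85], [36, 31, 0, 0, 0, -0.138, 85]],
  ],
)

```text
time_s: 1.1
eef_pos: [0.4784, -0.217, 0.2311]
eef_rot: [-0.0, 0.68, 0.733, -0.0]
wrist_force: [0.7, -0.4, 0.2]
opening: 0.994
grasp_force: 0.0
```

```bash
python3 - <<'E'
from bench import ctrl
from h import *
c=ctrl.camera("wrist"); pickle.dump(c,open("w1.pkl","wb")); cv2.imwrite("pics/w1.png",c["frame"]); print(c["xyz"],rot(c).round(2),c["fx"])
for p in ([.477,-.218,.026],[.472,-.125,.015]): print(px(c,p))
E
```

```text
[ 0.47273588 -0.13575421  0.37374193] [[ 1.    0.07  0.02]
 [ 0.08 -0.95 -0.31]
 [-0.    0.31 -0.95]] 288.059059669405
(np.float64(253.4786236294344), np.float64(159.64773692645235))
(np.float64(255.21407442361897), np.float64(79.82626855139705))
```

View pics/w1.png

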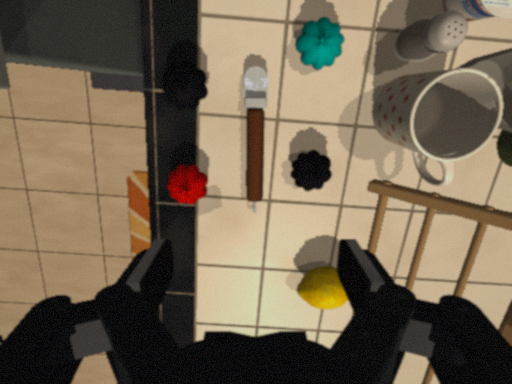

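The wrist view shows the handle upright in the image at (255,65–200), tongue up. The black bulb is at (311,170) and the red one at (188,183), both clear if the fingers are part closed. I'll refine the handle fit and plan the descent.

```bash
python3 - <<'E'
from bench import ctrl
from h import *
c=pickle.load(open("w1.pkl","rb")); v,u=np.mgrid[:384,:512]
hsv=cv2.cvtColor(c["frame"],cv2.COLOR_BGR2HSV)
P=cloud(c)
roi=(u>235)&(u<275)&(v>55)&(v<215)
br=roi&(hsv[...,1]>110)&(hsv[...,2]<140); br=cv2.morphologyEx(br.astype(np.uint8),cv2.MORPH_OPEN,np.ones((3,3)))>0
g=ray(c,np.c_[u[br],v[br]],.026); M,a,s=fit(g); a*=np.sign(a[1]); n=np.array([-a[1],a[0]]); t=(g[:,:2]-M)@a; w=(g[:,:2]-M)@n
print("grip",M,np.degrees(np.arctan2(a[1],a[0])),t.min(),t.max(),w.min(),w.max(),"z",np.median(P[br][:,2]))
m=roi&(P[...,2]>.008)&(v<110); tt=(P[m][:,:2]-M)@a; print("front",np.percentile(tt,[50,98,100]), "lateral tongue",np.median(((P[m][:,:2]-M)@n)[tt>.08]))
yaw=np.arctan2(a[1],a[0]); mid=M+a*(t.max()+t.min())/2; G=mid+a*.035; print("mid",mid,"grasp",G)
plan(ctrl.get_obs(),[G[0],G[1],.004],yaw,6)
E
```

```text
grip [ 0.47802578 -0.21170652] 93.62035572185435 -0.05973936201676445 0.054558881588554105 -0.009286734739855012 0.009679544839233806 z 0.025692885986360575
front [0.07768509 0.09978538 0.10190983] lateral tongue 0.000793111228077157
mid [ 0.47818934 -0.21429159] grasp [ 0.47597926 -0.17936144]
turn total [ 0.003 -0.003  0.024] shift total in tool axes mm [ 32.1  -4.2 227.3]
[5.0, -1.0, 38.0] [0.001, -0.001, 0.004]
[5.0, -1.0, 38.0] [0.001, -0.001, 0.004]
[5.0, -1.0, 38.0] [0.001, -0.001, 0.004]
[5.0, -1.0, 38.0] [0.001, -0.001, 0.004]
[5.0, -1.0, 38.0] [0.001, -0.001, 0.004]
[5.0, -1.0, 38.0] [0.001, -0.001, 0.004]
```

Call:
jog_arm(
  series=[
    [[4, -1, 0, 0, 0, 0.024, 48], [8, -1, 35, 0, 0, 0, 48], [8, -1, 35, 0, 0, 0, 48], [8, -1, 40, 0, 0, 0, 48], [4, 0, 40, 0, 0, 0, 48], [0, 0, 40, 0, 0, 0, 48], [0, 0, 22, 0, 0, 0, 48], [0, 0, 12, 0, 0, 0, 48], [0, 0, 0, 0, 0, 0, 48], [0, 0, 0, 0, 0, 0, 48]],
  ],
)

```text
time_s: 2.15
eef_pos: [0.4724, -0.188, 0.0082]
eef_rot: [0.001, 0.691, 0.723, 0.0]
wrist_force: [-0.1, -0.9, -0.4]
opening: 0.563
grasp_force: 0.0
```

Call:
jog_arm(
  series=[
    [[0, 0, 2, 0, 0, 0, 30], [0, 0, 0, 0, 0, 0, 20], [0, 0, 0, 0, 0, 0, 10], [0, 0, 0, 0, 0, 0, 5], [0, 0, 0, 0, 0, 0, 0], [0, 0, 0, 0, 0, 0, 0], [0, 0, 0, 0, 0, 0, 0], [0, 0, 0, 0, 0, 0, 0], [0, 0, 0, 0, 0, 0, 0], [0, 0, 0, 0, 0, 0, 0]],
  ],
)

```text
time_s: 3.15
eef_pos: [0.4732, -0.1879, 0.0068]
eef_rot: [0.002, 0.691, 0.723, 0.0]
wrist_force: [-1.6, 0.4, 6.3]
opening: 0.24
grasp_force: 59.0
```

```bash
python3 - <<'E'
from bench import ctrl
from h import *
c=pickle.load(open("top0.pkl","rb"))
C=ray(c,[193,188.1],.049)[0]; S=ray(c,[215.9,199.7],.046)[0]; d=C-S; yaw=np.arctan2(d[1],d[0]); print(C,S,np.degrees(yaw),np.hypot(d[0],d[1]))
o=ctrl.get_obs(); a=np.array([np.cos(yaw),np.sin(yaw)])
T=C[:2]-a*(.096+.072-.026+.060); print(T, o["eef_pos"])
o["eef_pos"]=o["eef_pos"]+np.array([0,0,.1])
plan(o,[T[0],T[1],.107],yaw,8)
E
```

```text
[0.53258486 0.18933156 0.049     ] [0.4948433  0.11114854 0.046     ] 64.23184731164758 0.0868159539410037
[0.44476927 0.00741833] [ 0.47317543 -0.18788639  0.00681765]
turn total [0.003 0.001 0.496] shift total in tool axes mm [196.4 -19.4  -0.6]
[25.0, -2.0, -0.0] [0.0, 0.0, 0.062]
[24.0, -4.0, -0.0] [0.0, 0.0, 0.062]
[24.0, -5.0, -0.0] [0.0, 0.0, 0.062]
[24.0, -7.0, -0.0] [0.0, 0.0, 0.062]
[23.0, -8.0, -0.0] [0.0, 0.0, 0.062]
[23.0, -10.0, -0.0] [0.0, 0.0, 0.062]
[22.0, -11.0, -0.0] [0.0, 0.0, 0.062]
[21.0, -13.0, -0.0] [0.0, 0.0, 0.062]
```

Call:
jog_arm(
  series=[
    [[0, 0, -5, 0, 0, 0, 0], [0, 0, -15, 0, 0, 0, 0], [0, 0, -20, 0, 0, 0, 0], [0, 0, -25, 0, 0, 0, 0], [0, 0, -25, 0, 0, 0, 0], [0, 0, -10, 0, 0, 0, 0], [0, 0, 0, 0, 0, 0, 0], [0, 0, 0, 0, 0, 0, 0], [0, 0, 0, 0, 0, 0, 0], [0, 0, 0, 0, 0, 0, 0]],
  ],
)

```text
time_s: 4.15
eef_pos: [0.4712, -0.1865, 0.104]
eef_rot: [-0.001, 0.691, 0.723, -0.0]
wrist_force: [-0.7, 0.2, -1.3]
opening: 0.244
grasp_force: 58.2
```

Call:
jog_arm(
  series=[
    [[25, -2, 0, 0, 0, 0.062, 0], [24, -4, 0, 0, 0, 0.062, 0], [24, -5, 0, 0, 0, 0.062, 0], [24, -7, 0, 0, 0, 0.062, 0], [23, -8, 0, 0, 0, 0.062, 0], [23, -10, 0, 0, 0, 0.062, 0], [22, -11, 0, 0, 0, 0.062, 0], [21, -13, 0, 0, 0, 0.062, 0], [0, 0, 0, 0, 0, 0, 0], [0, 0, 0, 0, 0, 0, 0]],
  ],
)

```text
time_s: 5.15
eef_pos: [0.4439, 0.0089, 0.1048]
eef_rot: [-0.0, 0.846, 0.533, -0.0]
wrist_force: [0.1, 0.7, -1.0]
opening: 0.241
grasp_force: 58.2
```

```bash
python3 - <<'E'
from bench import ctrl
from h import *
c=ctrl.camera("wrist"); pickle.dump(c,open("w2.pkl","wb")); pickle.dump(ctrl.get_obs(),open("o2.pkl","wb")); cv2.imwrite("pics/w2.png",cv2.resize(c["frame"],None,fx=1.5,fy=1.5,interpolation=cv2.INTER_CUBIC)); print(c["xyz"])
E
```

```text
[0.47914431 0.08243425 0.24746248]
```

View pics/w2.png

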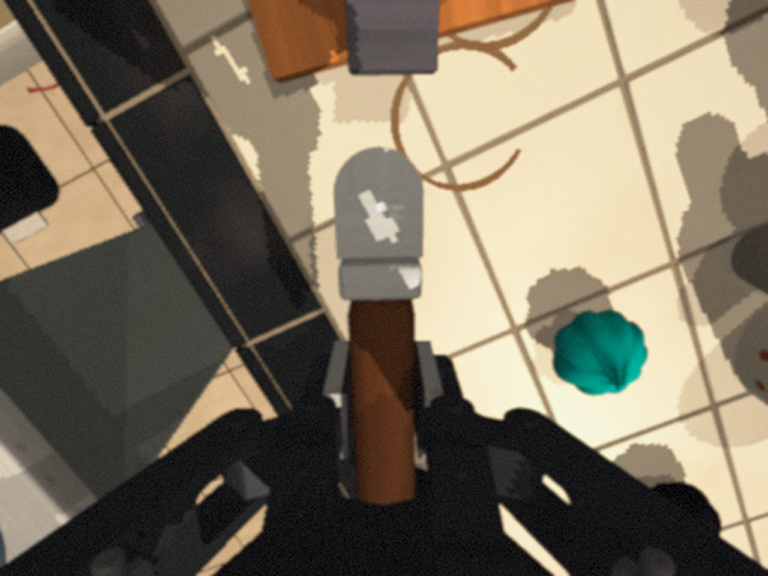

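The wrist view (1.5x scale) shows the tongue with its tip at (379,150), edges at x≈335–422 and its root at y≈258. The socket's mouth edge is at y≈72, x≈350–438. Now I'll measure both.

```bash
cat > meas.py <<'E'
from h import *
def edge(row):  # subpixel extrema of gradient
    pass
c=pickle.load(open("w2.pkl","rb")); o=pickle.load(open("o2.pkl","rb"))
hsv=cv2.cvtColor(c["frame"],cv2.COLOR_BGR2HSV).astype(int); v,u=np.mgrid[:384,:512]; P=cloud(c)
T=R.from_quat(np.array(o["eef_rot"])[[1,2,3,0]]); p0=o["eef_pos"]
tool=lambda p:T.inv().apply(p-p0)*1000
S=hsv[...,1]; V=hsv[...,2]
tm=(v>112)&(v<166)&(u>215)&(u<290)&(P[...,2]>.09)&(P[...,2]<.135)
q=P[tm]; A=np.c_[q[:,0]-q[:,0].mean(),q[:,1]-q[:,1].mean(),np.ones(len(q))]; k=np.linalg.lstsq(A,q[:,2],rcond=None)[0]; print("tongue plane slope",k, len(q), "tip v",v[tm].min())
L=[];W=[]
for r in range(124,164,4):
    x=u[r][tm[r]]; z=k[2]
    e=tool(ray(c,[[x.min()-.5,r],[x.max()+.5,r]],z)); L.append([e[:,0].mean(),e[:,1].mean(),e[1,1]-e[0,1]])
L=np.array(L).round(1); print("tongue x,ymid,width\n",L)
print("tongue tip tool x", tool(ray(c,[253,v[tm].min()-.5],k[2])))
sm=(v<52)&(u>222)&(u<300)&(P[...,2]>.033)&(P[...,2]<.062)&(S<70)
print("socket z",np.median(P[sm][:,2]))
L=[]
for r in range(2,48,3):
    x=u[r][sm[r]]
    if len(x)<20: continue
    e=tool(ray(c,[[x.min()-.5,r],[x.max()+.5,r]],.046)); L.append([r,e[:,0].mean(),e[:,1].mean(),e[1,1]-e[0,1]])
L=np.array(L); print("socket\n",L.round(1))
n=np.array([[sm[:,x].nonzero()[0].max()] for x in range(242,284,4)]).ravel(); print("mouth rows",n, tool(ray(c,[[242,n[0]+.5],[282,n[-1]+.5]],.046)).round(1))
E
python3 meas.py
```

```text
tongue plane slope [-0.00288831  0.00504544  0.1132169 ] 3106 tip v 113
tongue x,ymid,width
 [[66.8 -2.3 27.5]
 [65.  -2.3 27.7]
 [63.1 -2.3 27.8]
 [61.3 -2.4 27.9]
 [59.4 -2.4 28. ]
 [57.6 -2.1 27.7]
 [55.7 -2.1 27.8]
 [53.7 -2.1 27.9]
 [51.8 -2.1 28. ]
 [49.9 -2.1 28.2]]
tongue tip tool x [[71.93362674 -1.65082397 -8.21936412]]
socket z 0.046048114989542185
socket
 [[  2.  132.4   2.8  37.2]
 [  5.  130.8   3.1  36.7]
 [  8.  129.2   3.1  36.8]
 [ 11.  127.6   2.8  36.2]
 [ 14.  126.    3.1  37. ]
 [ 17.  124.4   3.1  37.1]
 [ 20.  122.7   2.8  36.6]
 [ 23.  121.1   3.2  37.3]
 [ 26.  119.4   3.5  36.8]
 [ 29.  117.7   3.5  36.9]
 [ 32.  116.1   3.5  37. ]
 [ 35.  114.4   3.5  37.1]
 [ 38.  112.7   3.6  37.2]
 [ 41.  111.    3.6  37.3]
 [ 44.  109.2   3.3  38.1]
 [ 47.  107.5   3.   37.5]]
mouth rows [49 49 49 49 49 49 49 48 48 49 49] [[106.   -9.1  59. ]
 [106.1  16.4  59. ]]
```

Call:
jog_arm(
  series=[
    [[0, 1.5, 5, 0, 0, 0, 0], [0, 2, 12, 0, 0, 0, 0], [0, 2, 15, 0, 0, 0, 0], [0, 0, 15, 0, 0, 0, 0], [0, 0, 12, 0, 0, 0, 0], [0, 0, 8, 0, 0, 0, 0], [0, 0, 4, 0, 0, 0, 0], [0, 0, 0, 0, 0, 0, 0], [0, 0, 0, 0, 0, 0, 0], [0, 0, 0, 0, 0, 0, 0]],
  ],
)

```text
time_s: 6.2
eef_pos: [0.4497, 0.0061, 0.0349]
eef_rot: [0.0, 0.847, 0.532, 0.0]
wrist_force: [0.6, -0.2, -0.8]
opening: 0.243
grasp_force: 58.2
```

```bash
cat > m3.py <<'E'
import sys
from bench import ctrl
from h import *
c=ctrl.camera("wrist"); o=ctrl.get_obs(); n=sys.argv[1]
pickle.dump((c,o),open(n+".pkl","wb")); cv2.imwrite(f"pics/{n}.png",cv2.resize(c["frame"],None,fx=1.5,fy=1.5,interpolation=cv2.INTER_CUBIC))
print(o["eef_pos"],o["wrist_force"])
v,u=np.mgrid[:384,:512]; P=cloud(c); S=cv2.cvtColor(c["frame"],cv2.COLOR_BGR2HSV)[...,1]
T=R.from_quat(np.array(o["eef_rot"])[[1,2,3,0]]); Q=T.inv().apply((P-o["eef_pos"]).reshape(-1,3)).reshape(P.shape)*1000
m=(Q[...,0]>46)&(Q[...,0]<80)&(abs(Q[...,1])<25)&(P[...,2]>.032)&(P[...,2]<.048)
print("tongue: tip x",np.percentile(Q[m][:,0],99.5),"y edges",[np.percentile(Q[m&(abs(Q[...,0]-55)<4)][:,1],k) for k in(1,99)],"z top",np.median(P[m][:,2]))
s=(Q[...,0]>80)&(Q[...,0]<140)&(abs(Q[...,1])<30)&(P[...,2]>.034)&(P[...,2]<.058)&(S<70)
for a in range(96,140,6):
    k=s&(abs(Q[...,0]-a)<3)
    if k.sum()>30: print(a,"socket y",np.percentile(Q[k][:,1],[1,99]).round(1),"z",np.median(P[k][:,2]).round(4))
print("mouth x",np.percentile(Q[s][:,0],[.3,1,2]))
E
python3 m3.py w3
```

```text
[0.44965421 0.00612173 0.0348871 ] [0.78809636 0.38359707 0.12388113]
tongue: tip x 77.44950764900965 y edges [np.float64(-15.243161688013519), np.float64(12.125881451409338)] z top 0.04327464872007786
108 socket y [-20.6  15.7] z 0.0476
114 socket y [-20.8  15.8] z 0.0473
mouth x [106.33428048 106.4392332  106.58323705]
```

View pics/w3.png

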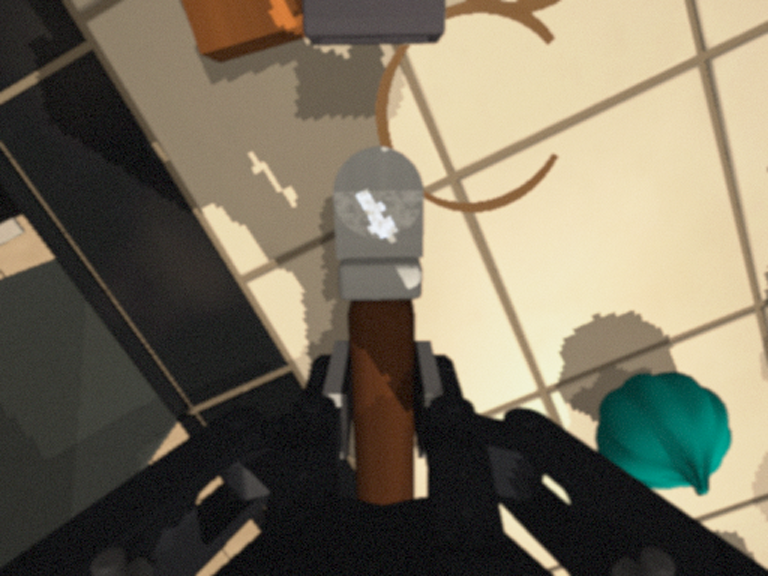

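The tongue (centre x≈378) is in line with the socket (centre x≈374) to within about 1 mm sideways. I'll lower it 1 mm, shift it slightly and enter the slot.

Call:
jog_arm(
  series=[
    [[0, -0.7, 1, 0, 0, 0, 0], [6, 0, 0, 0, 0, 0, 0], [7, 0, 0, 0, 0, 0, 0], [7, 0, 0, 0, 0, 0, 0], [5, 0, 0, 0, 0, 0, 0], [4, 0, 0, 0, 0, 0, 0], [4, 0, 0, 0, 0, 0, 0], [4, 0, 0, 0, 0, 0, 0], [4, 0, 0, 0, 0, 0, 0], [0, 0, 0, 0, 0, 0, 0]],
  ],
)

```text
time_s: 7.25
eef_pos: [0.4666, 0.0438, 0.0333]
eef_rot: [0.0, 0.847, 0.532, 0.0]
wrist_force: [0.1, -1.1, -1.3]
opening: 0.238
grasp_force: 58.2
```

```bash
python3 m3.py w4
```

```text
[0.46638398 0.04361458 0.03327962] [ 0.01783819  0.21868802 -0.14956058]
tongue: tip x 79.86163099383175 y edges [np.float64(-15.22201699999247), np.float64(12.151748176338595)] z top 0.04472190492053206
96 socket y [-20.1  16.3] z 0.0454
102 socket y [-21.7  16.7] z 0.0471
108 socket y [-29.6  28.7] z 0.0471
114 socket y [-29.7  29.9] z 0.0402
mouth x [80.25947383 80.27583804 80.67822661]
```

View pics/w4.png

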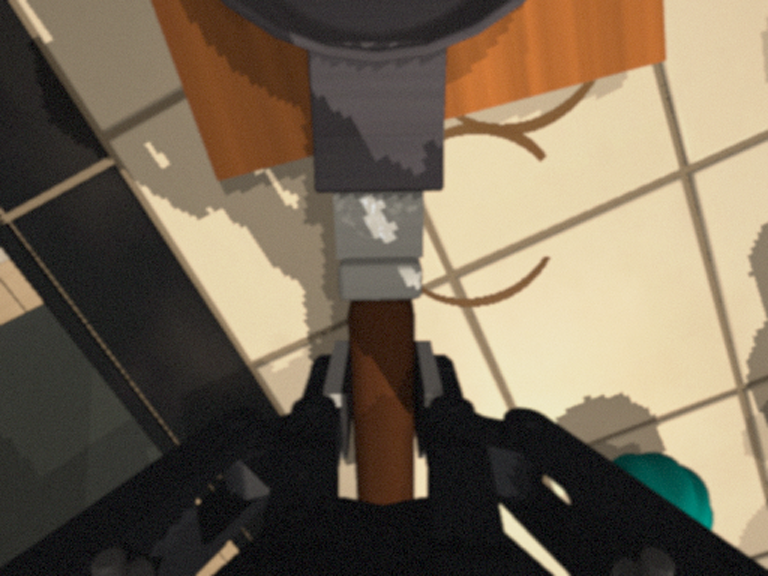

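The tongue is inside the mouth and centred (tongue centre 378, socket 379), with about 21 mm to go and no contact force.

Call:
jog_arm(
  series=[
    [[4, 0, 0, 0, 0, 0, 0], [4, 0, 0, 0, 0, 0, 0], [4, 0, 0, 0, 0, 0, 0], [3, 0, 0, 0, 0, 0, 0], [2, 0, 0, 0, 0, 0, 0], [2, 0, 0, 0, 0, 0, 0], [1, 0, 0, 0, 0, 0, 0], [1, 0, 0, 0, 0, 0, 0], [0, 0, 0, 0, 0, 0, 0], [0, 0, 0, 0, 0, 0, 0]],
  ],
)

```text
time_s: 8.3
eef_pos: [0.4754, 0.0623, 0.0333]
eef_rot: [0.0, 0.847, 0.532, -0.0]
wrist_force: [-0.3, 0.4, -1.3]
opening: 0.242
grasp_force: 58.2
```

```bash
python3 m3.py w5
```

```text
[0.47542734 0.06227061 0.03329915] [-0.38271242 -0.30552244 -0.66848102]
tongue: tip x 79.67388266170275 y edges [np.float64(-20.19975377357152), np.float64(17.10133255465735)] z top 0.045702364490292524
96 socket y [-29.7  29.9] z 0.0378
mouth x [80.068201   80.08085282 80.09836577]
```

View pics/w5.png

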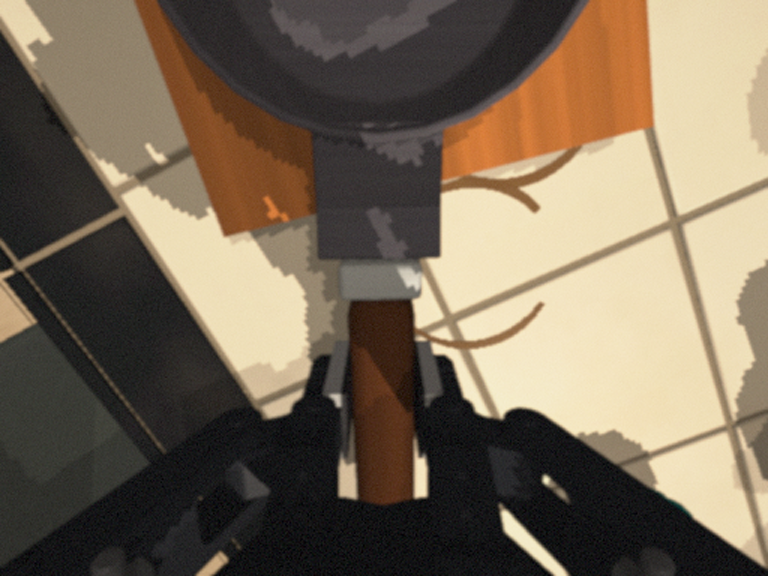

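The socket mouth edge (y≈257) is almost at the ferrule front (y≈262), and there is still no push force. I'll press on a little.

Call:
jog_arm(
  series=[
    [[1, 0, 0, 0, 0, 0, 0], [1, 0, 0, 0, 0, 0, 0], [1, 0, 0, 0, 0, 0, 0], [0.5, 0, 0, 0, 0, 0, 0], [0, 0, 0, 0, 0, 0, 0], [0, 0, 0, 0, 0, 0, 0], [0, 0, 0, 0, 0, 0, 0], [0, 0, 0, 0, 0, 0, 0], [0, 0, 0, 0, 0, 0, 0], [0, 0, 0, 0, 0, 0, 0]],
  ],
)

```text
time_s: 9.35
eef_pos: [0.477, 0.0655, 0.0333]
eef_rot: [-0.0, 0.847, 0.531, 0.0]
wrist_force: [1.6, 0.2, -0.3]
opening: 0.242
grasp_force: 58.2
```

Call:
jog_arm(
  series=[
    [[1, 0, 0, 0, 0, 0, 0], [1, 0, 0, 0, 0, 0, 0], [1, 0, 0, 0, 0, 0, 0], [0, 0, 0, 0, 0, 0, 0], [0, 0, 0, 0, 0, 0, 0], [0, 0, 0, 0, 0, 0, 0], [0, 0, 0, 0, 0, 0, 0], [0, 0, 0, 0, 0, 0, 0], [0, 0, 0, 0, 0, 0, 0], [0, 0, 0, 0, 0, 0, 0]],
  ],
)

```text
time_s: 10.35
eef_pos: [0.4783, 0.0683, 0.0333]
eef_rot: [-0.0, 0.847, 0.532, 0.0]
wrist_force: [-0.4, -0.7, -1.2]
opening: 0.241
grasp_force: 58.2
```

```bash
python3 - <<'E'
from bench import ctrl
from h import *
c=ctrl.camera("wrist"); cv2.imwrite("pics/w6.png",cv2.resize(c["frame"][100:220,170:330],None,fx=4,fy=4,interpolation=cv2.INTER_CUBIC))
for _ in range(3): print(ctrl.get_obs()["wrist_force"])
c5=pickle.load(open("w5.pkl","rb"))[0]
for n,k in(("w5",c5),("w6",c)): print(n,k["frame"][160:185,250].mean(1).round(0).astype(int), k["frame"][160:185,235].mean(1).round(0).astype(int))
E
```

```text
[ 0.28795264 -0.83120802 -0.84663448]
[ 0.28795264 -0.83120802 -0.84663448]
[ 0.28795264 -0.83120802 -0.84663448]
w5 [ 55  64  59  63  62  59  57  59  57  59  60  51  57  69  79  85 100 105
 111 112 115 116 116 115 112] [ 60  58  56  59  54  61  60  55  57  61  55  55  62  77  81  83  89  99
 113 114 115 116 117 113 114]
w6 [ 67  60  55  56  57  55  58  55  58  57  56  55  54  64  76  86  98 109
 116 115 113 119 114 112 117] [ 55  59  58  59  60  56  61  54  59  57  56  54  51  54  71  82  91 106
 112 115 117 116 113 117 119]
```

View pics/w6.png

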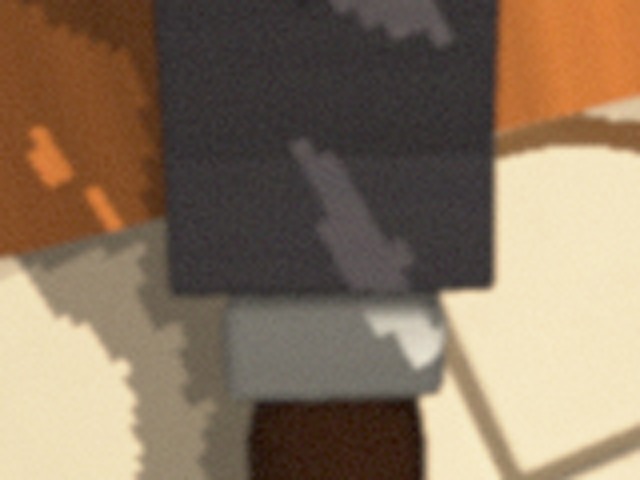

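The mouth edge hasn't moved relative to the ferrule since the last frame (row 173, crop y≈293). So the ferrule has been bearing on the mouth while the pan slid through its play, and the tongue is home. I'll give one more small push and then lift slowly.

Call:
jog_arm(
  series=[
    [[1, 0, 0, 0, 0, 0, 0], [0.5, 0, 0, 0, 0, 0, 0], [0, 0, 0, 0, 0, 0, 0], [0, 0, 0, 0, 0, 0, 0], [0, 0, 0, 0, 0, 0, 0], [0, 0, 0, 0, 0, 0, 0], [0, 0, 0, 0, 0, 0, 0], [0, 0, 0, 0, 0, 0, 0], [0, 0, 0, 0, 0, 0, 0], [0, 0, 0, 0, 0, 0, 0]],
  ],
)

```text
time_s: 11.4
eef_pos: [0.4786, 0.0689, 0.0332]
eef_rot: [0.0, 0.847, 0.532, -0.001]
wrist_force: [-2.0, -5.2, -1.1]
opening: 0.243
grasp_force: 58.3
```

Call:
jog_arm(
  series=[
    [[0, 0, -0.5, 0, 0, 0, 0], [0, 0, -1, 0, 0, 0, 0], [0, 0, -1, 0, 0, 0, 0], [0, 0, -1.5, 0, 0, 0, 0], [0, 0, -2, 0, 0, 0, 0], [0, 0, -2, 0, 0.01, 0, 0], [0, 0, -3, 0, 0.01, 0, 0], [0, 0, -3, 0, 0.01, 0, 0], [0, 0, -3, 0, 0.01, 0, 0], [0, 0, -3, 0, 0, 0, 0]],
  ],
)

```text
time_s: 12.4
eef_pos: [0.4787, 0.0691, 0.0535]
eef_rot: [-0.011, 0.847, 0.531, 0.017]
wrist_force: [-0.5, 0.2, -2.8]
opening: 0.242
grasp_force: 58.2
```

```bash
cat > m7.py <<'E'
import sys
from bench import ctrl
from h import *
c=ctrl.camera("wrist"); o=ctrl.get_obs(); f=c["frame"]
s,t=ctrl.camera("side"),ctrl.camera("top")
cr=lambda k,x,y,r:cv2.resize(k["frame"][y-r:y+r,x-r:x+r],(384,384),interpolation=cv2.INTER_CUBIC)
cv2.imwrite(f"pics/{sys.argv[1]}.png",np.hstack([cv2.resize(f,(400,300)),cv2.resize(cr(s,222,225,45),(300,300))])); print(o["eef_pos"],o["wrist_force"],o["torque"])
P=cloud(c); v,u=np.mgrid[:384,:512]
T=R.from_quat(np.array(o["eef_rot"])[[1,2,3,0]]); Q=T.inv().apply((P-o["eef_pos"]).reshape(-1,3)).reshape(P.shape)*1000
def sl(m,n):
    q=Q[m]; k=np.linalg.lstsq(np.c_[q[:,:2]-q[:,:2].mean(0),np.ones(len(q))],q[:,2],rcond=None)[0]; r=q[:,2]-np.c_[q[:,:2]-q[:,:2].mean(0),np.ones(len(q))]@k
    i=abs(r)<4; q=q[i]; k=np.linalg.lstsq(np.c_[q[:,:2]-q[:,:2].mean(0),np.ones(len(q))],q[:,2],rcond=None)[0]
    print(n,len(q),"slope deg x,y (+ = lower ahead)",np.degrees(np.arctan(k[:2])).round(2),"z",k[2].round(1))
sl((Q[...,0]>50)&(Q[...,0]<74)&(abs(Q[...,1])<15)&(Q[...,2]>-25)&(Q[...,2]<5),"socket top")
sl((Q[...,0]>0)&(Q[...,0]<28)&(abs(Q[...,1])<8)&(Q[...,2]>-35)&(Q[...,2]<0),"grip top")
r=(Q[...,0]>95)&(Q[...,0]<190)&(abs(Q[...,1])<45)&(Q[...,2]>5)&(Q[...,2]<30); sl(r,"pan floor")
E
python3 m7.py w7
```

```text
[0.47910544 0.06905999 0.05403733] [ 0.98496066 -0.28291646 -3.70714074] [-0.21728424  0.14144613 -0.04031268]
socket top 3662 slope deg x,y (+ = lower ahead) [7.98 0.12] z -11.9
grip top 1744 slope deg x,y (+ = lower ahead) [0.94 2.68] z -18.3
pan floor 9748 slope deg x,y (+ = lower ahead) [ 4.29 -0.07] z 19.7
```

View pics/w7.png

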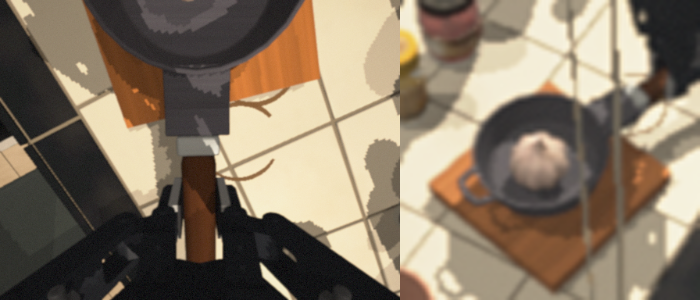

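The 5 N push confirmed the tongue is seated, and the pan with the garlic is now clear of the stand, nearly level. I'll lift it the rest of the way.

Call:
jog_arm(
  series=[
    [[0, 0, -4, 0, 0, 0, 0], [0, 0, -6, 0, 0, 0, 0], [0.5, 0, -9, 0, 0.01, 0, 0], [0.5, 0, -11, 0, 0.01, 0, 0], [0.5, 0, -12, 0, 0, 0, 0], [0.5, 0, -12, 0, 0, 0, 0], [0.5, 0, -11, 0, 0, 0, 0], [0.5, 0, -8, 0, 0, 0, 0], [0, 0, -4, 0, 0, 0, 0], [0, 0, -2, 0, 0, 0, 0]],
  ],
)

```text
time_s: 13.55
eef_pos: [0.4784, 0.0682, 0.1328]
eef_rot: [-0.016, 0.847, 0.531, 0.026]
wrist_force: [0.7, 0.2, -3.7]
opening: 0.24
grasp_force: 58.3
```

Call:
jog_arm(
  series=[
    [[0, 0, 0, 0, 0, 0, 0], [0, 0, 0, 0, 0, 0, 0], [0, 0, 0, 0, 0, 0, 0], [0, 0, 0, 0, 0, 0, 0], [0, 0, 0, 0, 0, 0, 0], [0, 0, 0, 0, 0, 0, 0], [0, 0, 0, 0, 0, 0, 0], [0, 0, 0, 0, 0, 0, 0], [0, 0, 0, 0, 0, 0, 0], [0, 0, 0, 0, 0, 0, 0]],
  ],
)

```text
time_s: 14.55
eef_pos: [0.4783, 0.0682, 0.1323]
eef_rot: [-0.016, 0.847, 0.531, 0.025]
wrist_force: [-0.2, -0.2, -3.0]
opening: 0.244
grasp_force: 58.2
```

```bash
python3 m7.py w8; python3 - <<'E'
from bench import ctrl
from h import *
c=ctrl.camera("top"); P=cloud(c); m=(P[...,2]>.12)&(P[...,2]<.16); v,u=np.mgrid[:384,:512]; m&=(u>150)&(u<240)&(v>150)&(v<225)
q=P[m]; print(len(q),"pan region",q.min(0),q.max(0))
print(P[180:200:3,180:206:3,2].round(3)); o=ctrl.get_obs(); print(o["eef_rot"],np.abs(o["dq"]).max())
E
```

```text
[0.47824615 0.06813039 0.13232575] [-0.00814786  0.52483506 -2.74403965] [-0.24016877  0.10980477  0.03887338]
socket top 3638 slope deg x,y (+ = lower ahead) [8.2  0.13] z -12.4
grip top 1740 slope deg x,y (+ = lower ahead) [0.85 2.  ] z -18.9
pan floor 9811 slope deg x,y (+ = lower ahead) [ 4.25 -0.04] z 19.2
772 pan region [0.47517584 0.14106462 0.12000245] [0.59620721 0.26901274 0.15974661]
[[0.152 0.16  0.162 0.15  0.145 0.115 0.121 0.118 0.493]
 [0.16  0.166 0.162 0.157 0.145 0.125 0.122 0.122 0.498]
 [0.157 0.158 0.16  0.152 0.143 0.12  0.122 0.489 0.497]
 [0.146 0.159 0.156 0.144 0.14  0.119 0.119 0.492 0.5  ]
 [0.121 0.122 0.15  0.126 0.124 0.12  0.117 0.507 0.506]
 [0.121 0.119 0.118 0.123 0.118 0.12  0.12  0.508 0.507]
 [0.119 1.555 0.12  0.116 0.115 0.12  0.48  0.51  0.511]]
[-0.01595494  0.84665947  0.53128809  0.02541928] 0.0018103195975496416
```

View pics/w8.png

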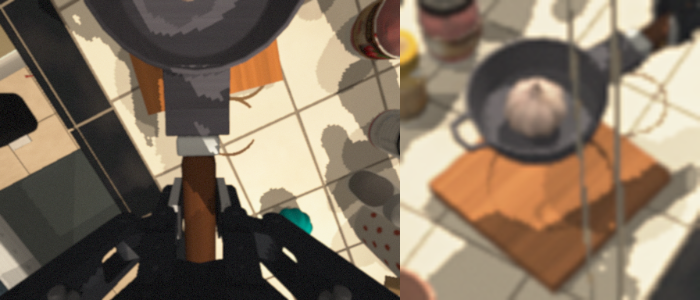

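The pan hangs about 10 cm above the stand, within about 1° of level and at rest. The garlic is in it and the ferrule stands against the socket mouth, at (195,137) in the left half of the picture.

```bash
python3 -c "
from bench import ctrl
print(ctrl.hand_in())"
```

```text
the job is handed in; nothing more can be done
None
```

The job is handed in, but no verdict came back: the tongue is home in the socket and the pan hangs from the handle about 10 cm above its stand, level within about 1°, with the garlic in it.

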